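Fit the keyed shaft into the pulley hub of a record player drive

ROBOT

A 7-joint arm with a two-finger parallel gripper is mounted at the origin on the work surface. World frame = base frame: x ahead of the robot, y to its left, z up, the work surface at z = 0. Lengths are in m, angles in rad, forces in N, time in s.
With the tool pointing down it reaches from about 0.425 to 0.925 m from the base axis. Payload 6.8 kg.
Tool frame: the origin (TCP) lies between the finger pads; the fingertips stand r.tcp_to_tips ahead of it and the grasp point (between the pads) lies 3 mm ahead of it (r.tcp_to_tips is the distance from the TCP to the fingertips, in m); z points along the fingers, y is the line along which they close (so a half turn about z gives the same grasp; the last joint's range is limited). The gripper opens to 85 mm and grips with 20 to 120 N. Pads are 22 mm wide; open, the fingers measure 114 mm over their backs; the gripper's body (76 mm by 85 mm) begins 54 mm behind the grasp point. The pads swing forward as they close: fully open they stand 13 mm farther back than shut.
Start: joints at [1.204, 0.477, 0.022, 1.555, -0.011, 1.109, -0.083], TCP at [0.173, -0.653, 0.253] pointing down, gripper open.
Joint ranges: [-2.96, 2.96], [-0.34, 2.1], [-1.41, 1.46], [0.24, 2.44], [-1.37, 4.51], [0.17, 1.92], [-2.96, 2.96]. Speed limits (rad/s): [2.39, 2.39, 3.14, 3.14, 3.14, 3.14, 3.14].

INTERFACE

Orientations are given as a rotation vector (axis times angle).
In Python, from bench import r gives the robot as it stands. The module is installed in compiled form; this text tells all that it offers.
- The arm moves only by the tool step_arm, never from a script. Its argument "moves" is a list of rows, each an object of numbers: "rx", "ry", "rz": the turn, a rotation vector about the tool's x, y, z in degrees; "dx", "dy", "dz": the shift along the tool's x, y, z in mm; "gripper": the opening, from -1 (shut) to 1 (fully open). In form: [{"rx": .., "ry": .., "rz": .., "dx": .., "dy": .., "dz": .., "gripper": ..}, ...]. A call has 1 to 20 rows; each row shifts and turns the commanded pose from where the row before left it, along the tool's axes as they then stand; what a row does not reach is not made up. A row lasts 1/8 s, in which the tool goes at most 62.5 mm and 10.7 degrees, less where a joint would pass 70% of its speed; a pose out of reach is approached as far as the arm can. A call is refused whole if a number of a shift passes 62.5 or a number of a turn 10.7, either way. A call with a gripper value outside its range is refused whole. The fingers move at their own pace and stop on an object; "grip_force" is the grip in N (left out, the last holds). Time passes only in rows, so rows that do not move let the fingers close. It gives the time, the measured TCP pose, the force, the opening and the grip force at its end, in the units of the state.
- r.get_obs(): the state, without advancing time (a new reading comes with each control period).
- r.grab_frame(name): name is "side" or "top" or "wrist"; returns the picture (480x640x3 uint8, blue, green, red); there is no depth.
- r.camera_info(name): a dict with "mtx" (3x3 intrinsics, pixels), "rvec" (rotation vector, rad) and "tvec" (3), from world to camera coordinates, as OpenCV has them. Camera axes: x right, y down, z forward; pixel columns grow to the right and rows downward; lengths in m; the calibration is good to about 2 mm. A picture is of the moment at which its call begins: read the wrist's pose just before it. camera_info takes no time and is no camera call; for the wrist camera it gives the pose at the moment of the call.
- r.hand_in(): hands the job in; it is judged then, once.
The state is a dict: "clock": time; "joints": joint angles; "qvel": joint speeds; "tau": joint torques, N m; "tcp_pos": TCP position; "orientation": TCP orientation; "contact_force": force on the tool from outside, world axes, zero at the start; "moment": the same for the moment, N m; "grip_width": finger opening in m; "gripper_force": force on a finger pad.
Only numpy, scipy, OpenCV 4.12 (cv2) and the standard library are available. Lean on these libraries where they do the work, as an engineer would, in place of code of your own. Each camera call takes 0.05 s, during which the arm holds its last target. There are 200 camera calls.

TASK

Reassemble the record player drive: while the keyed shaft is still in its wooden stand, press the aluminium pulley hub down on its bearing until it is fully seated. Then take the shaft by its handle, put it into the hub's bore, turn it until its key slips into the keyway, and push it fully home against the spring pin, so that its flange is flush on the hub. Finish while holding: keep your grip on the handle and keep pushing, do not let go, and leave the bottle, pliers, screwdriver and cap alone.

Things in the scene. Friction and masses are not known exactly. Their poses are not given: they have to be found in the camera images.
- hub_mouth (a point): Centre of the bore's mouth, on the flat top of the pulley hub (aluminium, round, 62 mm across, 35 mm high, cannot turn). Bore 18 mm across, axis z, with one keyway 6.2 mm wide reaching 14 mm from the axis on this frame's +x side, full height. The top is 65 mm above the table when the hub is seated, up to 8 mm higher before.
- hub (a joint): How far the hub has been pressed down, m: 0 = 8 mm proud, 0.008 = seated on the boss against a hard stop. It starts between 0 and 0.003, moves under about 6 to 10 N of downward push, and stays where it is left.
- pin (a joint): Travel of the spring pin at the bottom of the bore, m: 0 = free, its top 25 mm below the hub's top face; the shaft's tip pushes it down. It pushes back with 5 N at first and 8 N when the shaft is home (0.005; hard stop of the pin at 0.007).
- shaft_grip (a point): Centre of the black handle of the loose upright keyed shaft; z up, key towards +x. Handle 28 mm along x, 22 mm along y (grip across y), from 20 mm above to 20 mm below this point. Then a steel flange 40 mm across, 5 mm thick, its underside 25 mm below this point; a lug 8 mm wide on it reaches 28 mm from the axis towards +x, right above the key. Home: this point 25 mm above the hub's mouth.
- shaft: The same shaft (0.13 to 0.25 kg); origin at its tip's centre, x towards the key. Below the flange it is 16 mm across and 30 mm long, tip chamfered (55 mm below the handle's centre). The key is 5 mm wide, reaches 12 mm from the axis and begins 10 mm above the tip: the plain tip enters the bore first, then the key rests on the hub's top unless in line with the keyway.
- stand: Wooden block 75 x 75 x 45 mm, fixed, origin at the centre of its underside. The shaft stands in its round hole (28 mm across, 40 mm deep) with its flange resting on the top.
- bottle: Bystander: amber glass bottle, 72 mm across, 250 mm high, origin under its centre.
- pliers: Bystander: pliers lying flat, about 160 mm long, 18 mm high.
- cap: Bystander: steel bottle cap, 32 mm across, 13 mm high, origin under its centre.
- driver: Bystander: screwdriver lying flat, about 200 mm long.
- chassis: Grey plate 200 x 150 x 15 mm, fixed, origin under its centre. Carries the hub, centred 30 mm from the origin towards -x, on a bearing boss 72 mm across, and a small green circuit board on its +x half. Beside the hub nothing on it stands higher than 45 mm above the table.
There are look-alikes about, which are no part of the job. What is shaped like the shaft but orange or white is not meant.

How it is judged:
By the outcome, as a careful person would: the job done as asked, in the order asked, and still so for the second after the job is handed in, while the arm keeps its last pose, push and grip.
It also fails if it takes over 62 s, if anything falls off the work surface, if the arm or the gripper's body presses on something with over 40 N, if the wrist force passes 120 N, or if a joint passes its speed limit or range.

## Working session

There is one attempt and no reset: what is moved stays moved. The work goes in short steps, Python scripts to look and compute and a tool call to move; the robot and the scene stay as the last step left them, time stands still between calls to the robot, and variables do not carry over. Pictures are saved under pics/ and viewed, at most 10 in all, crops included, and the job is handed in when it is done.

Besides the shell and the picture viewer there is one more tool, called as name([rows], argument=value, ...), one row to a line, values as JSON. step_arm: Moves the arm, as the interface text tells. Its arguments: {"type":"object","properties":{"moves":{"type":"array","items":{"type":"object","properties":{"rx":{"type":"number"},"ry":{"type":"number"},"rz":{"type":"number"},"dx":{"type":"number"},"dy":{"type":"number"},"dz":{"type":"number"},"gripper":{"type":"number"}}}},"grip_force":{"type":"number"}},"required":["moves"]}

```bash
mkdir -p pics
cat > h.py <<'E'
import numpy as np, cv2
from bench import r
def cam(n):
    c=r.camera_info(n); R,_=cv2.Rodrigues(np.array(c["rvec"],float)); return np.array(c["mtx"],float),R,np.array(c["tvec"],float).ravel()
def ray(n,uv,C=None):
    K,R,t=C or cam(n); d=R.T@np.linalg.solve(K,[uv[0],uv[1],1.]); return -R.T@t,d
def onz(n,uv,z,C=None):
    o,d=ray(n,uv,C); return o+d*(z-o[2])/d[2]
def proj(n,p,C=None):
    K,R,t=C or cam(n); q=K@(R@np.array(p)+t); return q[:2]/q[2]
E
python3 - <<'E'
from h import *
for n in("top","side","wrist"):
    K,R,t=cam(n); f=r.grab_frame(n); cv2.imwrite(f"pics/{n}0.png",f); print(n,(-R.T@t).round(3),K[0,0].round(0))
o=r.get_obs(); print(o["clock"],o["tcp_pos"],o["orientation"],r.tcp_to_tips,o["contact_force"],o["grip_width"])
E
```

```text
top [0.532 0.01  1.019] 448.0
side [0.03  0.517 0.671] 442.0
wrist [ 0.251 -0.63   0.374] 363.0
0.15 [ 0.1726505  -0.65211367  0.25254014] [-3.11394663e+00 -4.05271574e-01  4.09845790e-04] 0.022 [ 0.71426318 -0.13075174 -0.38166283] 0.08526724510906779
```

View pics/top0.png

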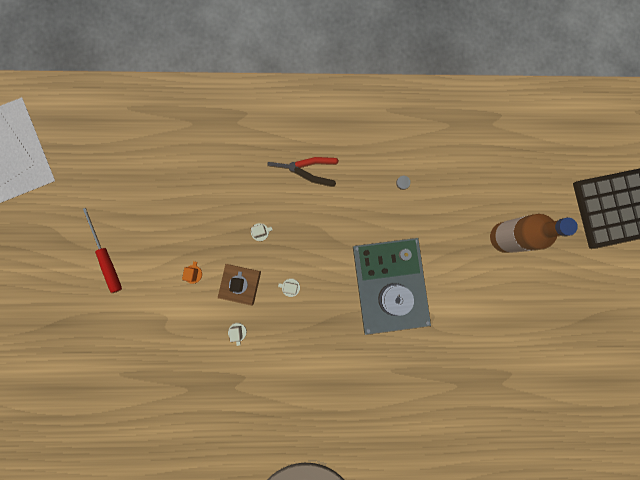

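View pics/side0.png

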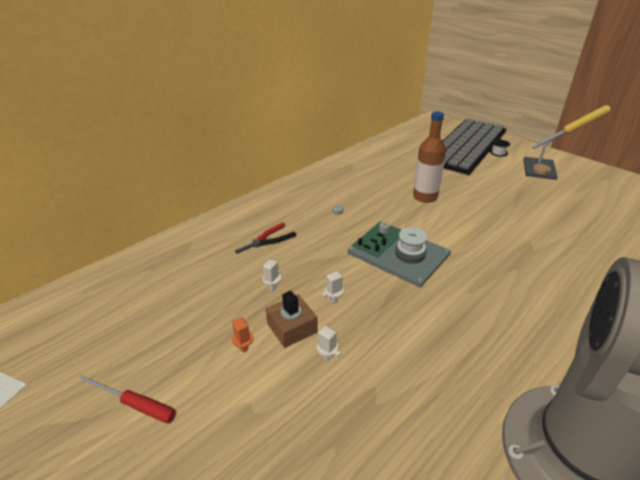

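The top view shows the black-handled shaft in its stand at (238,284), with white and orange decoys around it. The hub is at (397,300), with the circuit board above it, towards world +x.

Run:
```python
from h import *
im=cv2.imread("pics/top0.png"); C=cam("top")
g=cv2.cvtColor(im,cv2.COLOR_BGR2GRAY)
# black handle
m=np.zeros_like(g); m[255:310,215:265]=(im[255:310,215:265].max(2)<45)*255
M=cv2.moments(m,True); c=(M["m10"]/M["m00"],M["m01"]/M["m00"]); print("handle",c,M["m00"],onz("top",c,.085,C).round(4))
# hub circle
m=np.zeros_like(g); m[275:325,370:425]=(g[275:325,370:425]>140)*255
cs,_=cv2.findContours(m,0,1); k=max(cs,key=cv2.contourArea); e=cv2.fitEllipse(cv2.convexHull(k)); print("hub",e,onz("top",e[0],.068,C).round(4))
for p in [(354,247),(418,238),(431,325),(365,334)]: print(onz("top",p,.015,C).round(4)[:2])
for p in [(260,232),(290,288),(237,334),(192,273)]: print("dec",onz("top",p,.04,C).round(4)[:2])
a=cv2.resize(im[260:312,212:264],(400,400),interpolation=2); b=cv2.resize(im[274:326,371:423],(400,400),interpolation=2)
cv2.imwrite("pics/c1.png",np.hstack([a,b]))
```

```text
handle (237.21428571428572, 284.3142857142857) 70.0 [0.5075 0.1388 0.085 ]
hub ((397.3860168457031, 299.9365539550781), (29.157182693481445, 32.20869827270508), 110.37358856201172) [ 0.4718 -0.1971  0.068 ]
[ 0.5875 -0.1126]
[ 0.6074 -0.2586]
[ 0.4123 -0.2832]
[ 0.394  -0.1347]
dec [0.6198 0.0963]
dec [0.4976 0.031 ]
dec [0.4004 0.1445]
dec [0.5313 0.2422]
```

View pics/c1.png

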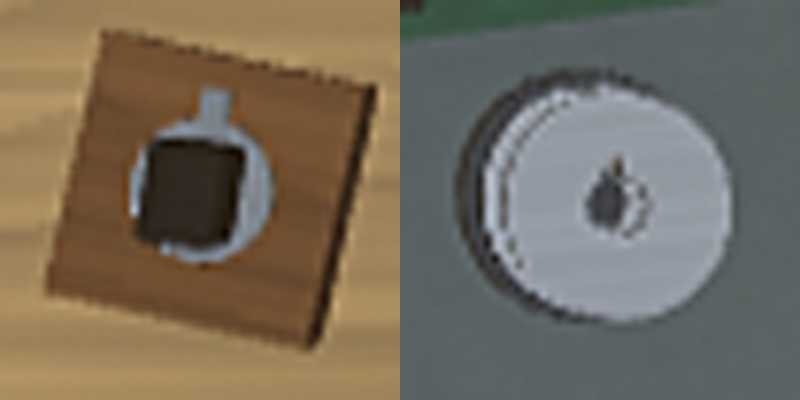

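```bash
cat >> h.py <<'E'
from scipy.spatial.transform import Rotation as Ro
def tgt(yaw): # tool down, tool x at yaw (deg)
    return Ro.from_euler("z",yaw,degrees=True)*Ro.from_euler("x",180,degrees=True)
def delta(pos,yaw):
    o=r.get_obs(); A=Ro.from_rotvec(o["orientation"]); B=tgt(yaw)
    print("t",round(o["clock"],2),"tcp",np.round(o["tcp_pos"],4),"yaw",np.round(A.as_euler("zyx",degrees=True),2),"F",np.round(o["contact_force"],1),"w",round(o["grip_width"],4))
    d=np.array(pos)-o["tcp_pos"]
    print("shift(tool now) mm",(A.inv().apply(d)*1e3).round(1),"shift(tool final)",(B.inv().apply(d)*1e3).round(1),"turn",((A.inv()*B).as_rotvec()*57.2958).round(2))
E
python3 -c "
from h import *
delta([.472,-.199,.2],7)"
```

```text
t 0.15 tcp [ 0.1727 -0.6521  0.2525] yaw [-1.4830e+01 -3.0000e-02 -1.7992e+02] F [ 0.7 -0.1 -0.4] w 0.0853
shift(tool now) mm [ 405.4 -361.3   53. ] shift(tool final) [ 352.3 -413.3   52.5] turn [-0.08  0.01  7.83]
```

step_arm([
  {"rz": 3.9, "gripper": -0.2},
  {"rz": 3.9},
  {"dx": 29.4, "dy": -34.4, "dz": 4.4},
  {"dx": 29.4, "dy": -34.4, "dz": 4.4},
  {"dx": 29.4, "dy": -34.4, "dz": 4.4},
  {"dx": 29.4, "dy": -34.4, "dz": 4.4},
  {"dx": 29.4, "dy": -34.4, "dz": 4.4},
  {"dx": 29.4, "dy": -34.4, "dz": 4.4},
  {"dx": 29.4, "dy": -34.4, "dz": 4.4},
  {"dx": 29.4, "dy": -34.4, "dz": 4.4},
  {"dx": 29.4, "dy": -34.4, "dz": 4.4},
  {"dx": 29.4, "dy": -34.4, "dz": 4.4},
  {"dx": 29.4, "dy": -34.4, "dz": 4.4},
  {"dx": 29.4, "dy": -34.4, "dz": 4.4},
  {},
  {},
])

```text
invalid input at $.moves[0]: expected keys rx, ry, rz, dx, dy, dz, gripper
```

```bash
sed -i 's/"zyx",degrees=True),2)/"ZYX",degrees=True),2)/' h.py; python3 -c "
from h import *
delta([.472,-.199,.2],7)
f=r.grab_frame('wrist'); cv2.imwrite('pics/w1.png',f); print(proj('wrist',[.472,-.197,.068]),(lambda c:(-c[1].T@c[2],c[1][2]))(cam('wrist')))"
```

```text
t 0.15 tcp [ 0.1727 -0.6521  0.2525] yaw [  14.83    0.   -179.92] F [ 0.7 -0.1 -0.4] w 0.0853
shift(tool now) mm [ 405.4 -361.3   53. ] shift(tool final) [ 352.3 -413.3   52.5] turn [-0.08  0.01  7.83]
[-376.91453365 -540.2469396 ] (array([ 0.25082581, -0.63015348,  0.37408808]), array([-0.30595426, -0.08064186, -0.94862473]))
```

View pics/w1.png

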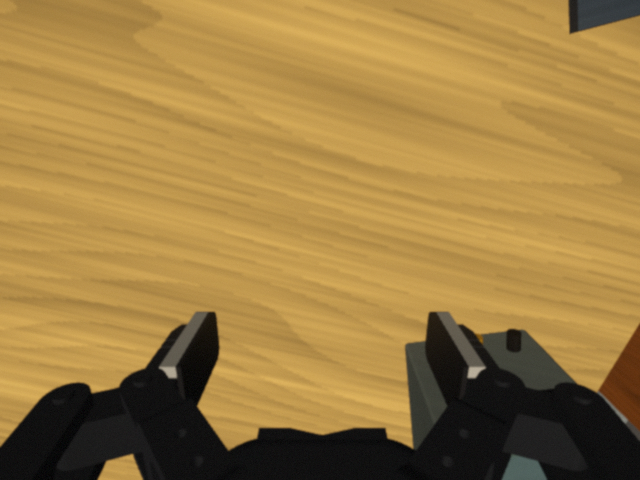

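The call was refused because every row needs all the keys, so this wrist view is still from the start pose: fingers at the bottom, and image up is tool +x. I'll resend with all the keys.

step_arm([
  {"rx": 0, "ry": 0, "rz": 3.9, "dx": 0, "dy": 0, "dz": 0, "gripper": -0.2},
  {"rx": 0, "ry": 0, "rz": 3.9, "dx": 0, "dy": 0, "dz": 0, "gripper": -0.2},
  {"rx": 0, "ry": 0, "rz": 0, "dx": 26, "dy": -34.4, "dz": 4.4, "gripper": -0.2},
  {"rx": 0, "ry": 0, "rz": 0, "dx": 26, "dy": -34.4, "dz": 4.4, "gripper": -0.2},
  {"rx": 0, "ry": 0, "rz": 0, "dx": 26, "dy": -34.4, "dz": 4.4, "gripper": -0.2},
  {"rx": 0, "ry": 0, "rz": 0, "dx": 26, "dy": -34.4, "dz": 4.4, "gripper": -0.2},
  {"rx": 0, "ry": 0, "rz": 0, "dx": 26, "dy": -34.4, "dz": 4.4, "gripper": -0.2},
  {"rx": 0, "ry": 0, "rz": 0, "dx": 26, "dy": -34.4, "dz": 4.4, "gripper": -0.2},
  {"rx": 0, "ry": 0, "rz": 0, "dx": 26, "dy": -34.4, "dz": 4.4, "gripper": -0.2},
  {"rx": 0, "ry": 0, "rz": 0, "dx": 26, "dy": -34.4, "dz": 4.4, "gripper": -0.2},
  {"rx": 0, "ry": 0, "rz": 0, "dx": 26, "dy": -34.4, "dz": 4.4, "gripper": -0.2},
  {"rx": 0, "ry": 0, "rz": 0, "dx": 26, "dy": -34.4, "dz": 4.4, "gripper": -0.2},
  {"rx": 0, "ry": 0, "rz": 0, "dx": 26, "dy": -34.4, "dz": 4.4, "gripper": -0.2},
  {"rx": 0, "ry": 0, "rz": 0, "dx": 26, "dy": -34.4, "dz": 4.4, "gripper": -0.2},
  {"rx": 0, "ry": 0, "rz": 0, "dx": 0, "dy": 0, "dz": 0, "gripper": -0.2},
  {"rx": 0, "ry": 0, "rz": 0, "dx": 0, "dy": 0, "dz": 0, "gripper": -0.2},
])

```text
clock: 2.2
tcp_pos: [0.4315, -0.2052, 0.2005]
orientation: [3.135, 0.192, -0.001]
contact_force: [-0.6, -0.2, -0.8]
grip_width: 0.0346
gripper_force: 0.0
```

```bash
python3 -c "
from h import *
delta([.472,-.199,.2],7)
f=r.grab_frame('wrist'); cv2.imwrite('pics/w2.png',f); print(proj('wrist',[.472,-.197,.068]))"
```

```text
t 2.2 tcp [ 0.4315 -0.2052  0.2005] yaw [7.0200e+00 3.0000e-02 1.7998e+02] F [-0.6 -0.2 -0.8] w 0.0346
shift(tool now) mm [40.9 -1.2  0.5] shift(tool final) [40.9 -1.2  0.5] turn [0.02 0.03 0.02]
[318.1766994  180.76434639]
```

View pics/w2.png

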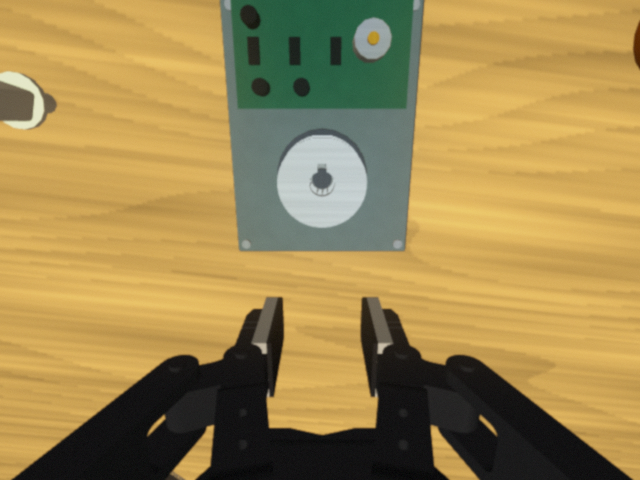

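The hub top is at about (322,181), with the keyway pointing image-up at (322,167). The chassis's lower edge is level, so the yaw is about 7°.

Run:
```python
from h import *
im=cv2.imread("pics/w2.png"); C=cam("wrist"); g=cv2.cvtColor(im,cv2.COLOR_BGR2GRAY)
m=np.zeros_like(g); m[115:240,265:380]=(g[115:240,265:380]>165)*255
cs,_=cv2.findContours(m,0,1); k=max(cs,key=cv2.contourArea); e=cv2.fitEllipse(cv2.convexHull(k)); print(e)
for z in(.065,.07,.073):
  p=onz("wrist",e[0],z,C); w=np.linalg.norm(onz("wrist",(e[0][0]+e[1][0]/2,e[0][1]),z,C)-p); w2=np.linalg.norm(onz("wrist",(e[0][0]+e[1][1]/2,e[0][1]),z,C)-p); print(z,p.round(4),w,w2)
q=[onz("wrist",p,.015,C) for p in[(240,250),(405,250)]]; d=q[0]-q[1]; print("chassis yaw",np.degrees(np.arctan2(-d[0],d[1])))
p=onz("wrist",e[0],.071,C)
print(np.round(g[160:200:1,318:327].mean(1)).astype(int))
mm=(g[158:176,308:338]<120); ys,xs=np.nonzero(mm); print("keyway px",[ (y+158,(xs[ys==y].mean()+308).round(1),(ys==y).sum()) for y in sorted(set(ys))])
delta([p[0],p[1],.15],7)
```

```text
((321.5773620605469, 181.31092834472656), (89.0682144165039, 92.12530517578125), 1.532612681388855)
0.065 [ 0.4714 -0.1995  0.065 ] 0.03149745909009891 0.032578692070436566
0.07 [ 0.4722 -0.1994  0.07  ] 0.030884295816072695 0.031944480357159674
0.073 [ 0.4727 -0.1993  0.073 ] 0.030516397851656968 0.03156395332919352
chassis yaw 6.948784037994673
[202 203 201 190 171 164 160 146 120  99  96  97  92  89  87  87  87  87
  88  87  87  88  87  87  87  88  88  98 125 159 178 185 190 186 168 155
 176 198 205 205]
keyway px [(np.int64(168), np.float64(321.5), np.int64(6)), (np.int64(169), np.float64(321.5), np.int64(8)), (np.int64(170), np.float64(321.5), np.int64(8)), (np.int64(171), np.float64(321.5), np.int64(8)), (np.int64(172), np.float64(322.0), np.int64(9)), (np.int64(173), np.float64(321.5), np.int64(12)), (np.int64(174), np.float64(321.5), np.int64(14)), (np.int64(175), np.float64(322.0), np.int64(17))]
t 2.25 tcp [ 0.4313 -0.2057  0.2005] yaw [6.9400e+00 3.0000e-02 1.7998e+02] F [ 0.1 -0.7  0.2] w 0.0342
shift(tool now) mm [41.6 -1.4 50.5] shift(tool final) [41.5 -1.3 50.5] turn [ 0.02  0.03 -0.06]
```

step_arm([
  {"rx": 0, "ry": 0, "rz": 0, "dx": 20.8, "dy": -0.7, "dz": 10, "gripper": -0.35},
  {"rx": 0, "ry": 0, "rz": 0, "dx": 20.8, "dy": -0.7, "dz": 25, "gripper": -0.35},
  {"rx": 0, "ry": 0, "rz": 0, "dx": 0, "dy": 0, "dz": 30, "gripper": -0.35},
  {"rx": 0, "ry": 0, "rz": 0, "dx": 0, "dy": 0, "dz": 20, "gripper": -0.35},
  {"rx": 0, "ry": 0, "rz": 0, "dx": 0, "dy": 0, "dz": 5, "gripper": -0.35},
  {"rx": 0, "ry": 0, "rz": 0, "dx": 0, "dy": 0, "dz": 5, "gripper": -0.35},
  {"rx": 0, "ry": 0, "rz": 0, "dx": 0, "dy": 0, "dz": 5, "gripper": -0.35},
  {"rx": 0, "ry": 0, "rz": 0, "dx": 0, "dy": 0, "dz": 0, "gripper": -0.35},
])

```text
clock: 3.25
tcp_pos: [0.4731, -0.1983, 0.1007]
orientation: [3.135, 0.192, 0.0]
contact_force: [-0.1, -0.5, 0.7]
grip_width: 0.0276
gripper_force: 0.0
```

step_arm([
  {"rx": 0, "ry": 0, "rz": 0, "dx": -1, "dy": 1, "dz": 2, "gripper": -0.35},
  {"rx": 0, "ry": 0, "rz": 0, "dx": 0, "dy": 0, "dz": 2, "gripper": -0.35},
  {"rx": 0, "ry": 0, "rz": 0, "dx": 0, "dy": 0, "dz": 2, "gripper": -0.35},
  {"rx": 0, "ry": 0, "rz": 0, "dx": 0, "dy": 0, "dz": 2, "gripper": -0.35},
  {"rx": 0, "ry": 0, "rz": 0, "dx": 0, "dy": 0, "dz": 2, "gripper": -0.35},
])

```text
clock: 3.88
tcp_pos: [0.4722, -0.1993, 0.0908]
orientation: [3.136, 0.193, -0.0]
contact_force: [-2.7, 1.0, 6.4]
grip_width: 0.0277
gripper_force: 3.1
```

step_arm([
  {"rx": 0, "ry": 0, "rz": 0, "dx": 0, "dy": 0, "dz": 1, "gripper": -0.35},
  {"rx": 0, "ry": 0, "rz": 0, "dx": 0, "dy": 0, "dz": 1, "gripper": -0.35},
  {"rx": 0, "ry": 0, "rz": 0, "dx": 0, "dy": 0, "dz": 1, "gripper": -0.35},
])

```text
clock: 4.25
tcp_pos: [0.4722, -0.1993, 0.0879]
orientation: [3.136, 0.193, 0.0]
contact_force: [-1.4, 0.3, 6.4]
grip_width: 0.0279
gripper_force: 3.0
```

step_arm([
  {"rx": 0, "ry": 0, "rz": 0, "dx": 0, "dy": 0, "dz": 1, "gripper": -0.35},
  {"rx": 0, "ry": 0, "rz": 0, "dx": 0, "dy": 0, "dz": 1, "gripper": -0.35},
])

```text
clock: 4.5
tcp_pos: [0.4723, -0.1993, 0.0866]
orientation: [3.135, 0.192, -0.0]
contact_force: [-5.1, 2.8, 22.6]
grip_width: 0.0279
gripper_force: 11.2
```

step_arm([
  {"rx": 0, "ry": 0, "rz": 0, "dx": 0, "dy": 0, "dz": 0.2, "gripper": -0.35},
  {"rx": 0, "ry": 0, "rz": 0, "dx": 0, "dy": 0, "dz": 0, "gripper": -0.35},
])

```text
clock: 4.75
tcp_pos: [0.4723, -0.1993, 0.0866]
orientation: [3.135, 0.192, 0.0]
contact_force: [-5.6, 2.5, 16.7]
grip_width: 0.0277
gripper_force: 8.5
```

```bash
python3 -c "
from h import *
delta([.4675,.145,.215],-8)"
```

```text
t 4.75 tcp [ 0.4723 -0.1993  0.0866] yaw [  7.03   0.   179.98] F [-5.6  2.5 16.7] w 0.0277
shift(tool now) mm [  37.4 -342.2 -128.5] shift(tool final) [ -52.6 -340.3 -128.4] turn [ 0.02 -0.   15.03]
```

The hub is firmly on its stop: z held at 0.0866 m under about 17–23 N. Next is the shaft.

step_arm([
  {"rx": 0, "ry": 0, "rz": 0, "dx": 0, "dy": 0, "dz": -30, "gripper": -0.35},
  {"rx": 0, "ry": 0, "rz": 5, "dx": 0, "dy": 0, "dz": -49, "gripper": 0.4},
  {"rx": 0, "ry": 0, "rz": 5, "dx": 0, "dy": 0, "dz": -49, "gripper": 0.4},
  {"rx": 0, "ry": 0, "rz": 5, "dx": 0, "dy": 0, "dz": 0, "gripper": 0.4},
  {"rx": 0, "ry": 0, "rz": 0, "dx": -5.9, "dy": -37.8, "dz": 0, "gripper": 0.4},
  {"rx": 0, "ry": 0, "rz": 0, "dx": -5.9, "dy": -37.8, "dz": 0, "gripper": 0.4},
  {"rx": 0, "ry": 0, "rz": 0, "dx": -5.9, "dy": -37.8, "dz": 0, "gripper": 0.4},
  {"rx": 0, "ry": 0, "rz": 0, "dx": -5.9, "dy": -37.8, "dz": 0, "gripper": 0.4},
  {"rx": 0, "ry": 0, "rz": 0, "dx": -5.9, "dy": -37.8, "dz": 0, "gripper": 0.4},
  {"rx": 0, "ry": 0, "rz": 0, "dx": -5.9, "dy": -37.8, "dz": 0, "gripper": 0.4},
  {"rx": 0, "ry": 0, "rz": 0, "dx": -5.9, "dy": -37.8, "dz": 0, "gripper": 0.4},
  {"rx": 0, "ry": 0, "rz": 0, "dx": -5.9, "dy": -37.8, "dz": 0, "gripper": 0.4},
  {"rx": 0, "ry": 0, "rz": 0, "dx": -5.9, "dy": -37.8, "dz": 0, "gripper": 0.4},
  {"rx": 0, "ry": 0, "rz": 0, "dx": 0, "dy": 0, "dz": 0, "gripper": 0.4},
  {"rx": 0, "ry": 0, "rz": 0, "dx": 0, "dy": 0, "dz": 0, "gripper": 0.4},
])

```text
clock: 6.62
tcp_pos: [0.4666, 0.1444, 0.2131]
orientation: [3.133, -0.219, -0.001]
contact_force: [0.5, -0.6, -0.5]
grip_width: 0.0596
gripper_force: 0.0
```

Run:
```python
from h import *
delta([.4675,.145,.215],-8)
f=r.grab_frame('wrist'); cv2.imwrite('pics/w3.png',f); print(proj('wrist',[.5075,.1388,.09]))
t=r.grab_frame("top"); cv2.imwrite('pics/t3.png',t)
```

```text
t 6.62 tcp [0.4666 0.1444 0.2131] yaw [-7.9800e+00  2.0000e-02  1.7996e+02] F [ 0.5 -0.6 -0.5] w 0.0596
shift(tool now) mm [ 0.8 -0.7 -1.9] shift(tool final) [ 0.8 -0.7 -1.9] turn [0.04 0.02 0.02]
[322.2775896  183.06902425]
```

View pics/w3.png

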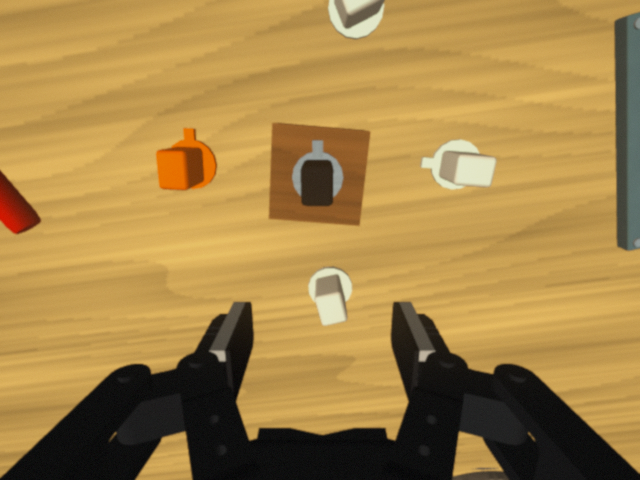

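The shaft's flange is centred at about (318,177) with its lug pointing image-up at (318,146). The white decoys and the orange one are clear of the approach.

Run:
```python
from h import *
im=cv2.imread("pics/w3.png"); C=cam("wrist"); b,g,rr=[im[...,i].astype(int) for i in range(3)]
roi=np.zeros(b.shape,bool); roi[130:222,275:362]=1
fl=((b>rr+5)&(b>90)&roi); hd=((im.max(2)<70)&roi)
hdm=hd.astype(np.uint8)
n,l,s,c=cv2.connectedComponentsWithStats(hdm); i=1+s[1:,4].argmax(); k=cv2.findContours((l==i).astype(np.uint8),0,1)[0][0]
print("handle rect",cv2.minAreaRect(k),s[i])
ys,xs=np.nonzero(fl); print("flange px",len(xs),xs.min(),xs.max(),ys.min(),ys.max())
lug=[(y,xs[ys==y].mean().round(2),(ys==y).sum()) for y in range(ys.min(),ys.min()+22)]; print(lug)
u=fl|(l==i); cs=cv2.findContours((fl).astype(np.uint8),0,1)[0]; P=np.vstack(cs).reshape(-1,2)
W=np.array([onz("wrist",p,.05,C)[:2] for p in P])
# fit circle radius 20 robustly, ignoring lug/handle points
from scipy.optimize import least_squares
x=np.array([.508,.139])
for _ in range(8):
    d=np.linalg.norm(W-x,axis=1); s_=W[abs(d-.02)<.003]; x=least_squares(lambda q:np.linalg.norm(s_-q,axis=1)-.02,x).x
print("flange centre",x.round(4),len(s_))
L=np.array([[m,y] for y,m,n in lug[1:12] ]); 
for q in (L[0],L[5],L[-1]):
    w=onz("wrist",q,.05,C)[:2]-x; print("lug",np.hypot(*w).round(4),np.degrees(np.arctan2(w[1],w[0])).round(2))
# handle top near edge: topface
delta([x[0],x[1],.13],-8)
```

```text
handle rect ((317.0, 182.0), (30.0, 44.0), 0.0) [ 302  160   31   45 1301]Traceback (most recent call last):
  File "<stdin>", line 8, in <module>
    return umr_minimum(a, axis, None, out, keepdims, initial, where)
ValueError: zero-size array to reduction operation minimum which has no identity
```

Run:
```python
from h import *
from scipy.optimize import least_squares
im=cv2.imread("pics/w3.png"); C=cam("wrist"); hsv=cv2.cvtColor(im,cv2.COLOR_BGR2HSV)
print(im[146,318],im[175,298],im[140,290])
roi=np.zeros(im.shape[:2],bool); roi[130:222,275:362]=1
fl=(hsv[...,1]<60)&(hsv[...,2]>90)&roi
ys,xs=np.nonzero(fl); print(len(xs),xs.min(),xs.max(),ys.min(),ys.max())
lug=[(xs[ys==y].mean(),y,(ys==y).sum()) for y in range(ys.min(),ys.min()+14)]; print(np.round(lug,1).tolist())
P=np.vstack(cv2.findContours(fl.astype(np.uint8),0,1)[0]).reshape(-1,2)
W=np.array([onz("wrist",p,.05,C)[:2] for p in P]); x=np.array([.508,.139])
for _ in range(8):
    d=np.linalg.norm(W-x,axis=1); s=W[abs(d-.02)<.003]; x=least_squares(lambda q:np.linalg.norm(s-q,axis=1)-.02,x).x
print("flange",x.round(4),len(s))
for q in (lug[1],lug[5],lug[9]):
    w=onz("wrist",q[:2],.05,C)[:2]-x; print("lug",np.hypot(*w).round(4),np.degrees(np.arctan2(w[1],w[0])).round(2))
for q in [(302,205),(332,205),(317,205)]: print("top near edge",onz("wrist",q,.09,C).round(4))
delta([x[0],x[1],.13],-8)
```

```text
[150 157 150] [154 159 154] [ 43  99 155]
861 292 342 140 196
[[315.5, 140.0, 4.0], [317.5, 141.0, 10.0], [317.0, 142.0, 11.0], [317.0, 143.0, 11.0], [317.0, 144.0, 11.0], [317.0, 145.0, 11.0], [317.0, 146.0, 11.0], [317.5, 147.0, 10.0], [317.5, 148.0, 10.0], [317.5, 149.0, 10.0], [317.5, 150.0, 10.0], [317.5, 151.0, 10.0], [317.0, 152.0, 13.0], [317.5, 153.0, 20.0]]
flange [0.5066 0.1426] 118
lug 0.0269 -8.68
lug 0.0239 -7.82
lug 0.021 -8.8
top near edge [0.4946 0.1545 0.09  ]
top near edge [0.4917 0.1341 0.09  ]
top near edge [0.4932 0.1443 0.09  ]
t 6.72 tcp [0.4668 0.1436 0.2131] yaw [-8.0800e+00  1.0000e-02  1.7995e+02] F [ 0.8 -0.  -0.3] w 0.0597
shift(tool now) mm [39.6 -4.6 83.1] shift(tool final) [39.6 -4.5 83.1] turn [ 0.05  0.01 -0.08]
```

step_arm([
  {"rx": 0, "ry": 0, "rz": 0.3, "dx": 20, "dy": -2.3, "dz": 0, "gripper": 0.4},
  {"rx": 0, "ry": 0, "rz": 0, "dx": 20, "dy": -2.2, "dz": 30, "gripper": 0.4},
  {"rx": 0, "ry": 0, "rz": 0, "dx": 0, "dy": 0, "dz": 45, "gripper": 0.4},
  {"rx": 0, "ry": 0, "rz": 0, "dx": 0, "dy": 0, "dz": 40, "gripper": 0.4},
  {"rx": 0, "ry": 0, "rz": 0, "dx": 0, "dy": 0, "dz": 20, "gripper": 0.4},
  {"rx": 0, "ry": 0, "rz": 0, "dx": 0, "dy": 0, "dz": 0, "gripper": 0.0},
  {"rx": 0, "ry": 0, "rz": 0, "dx": 0, "dy": 0, "dz": 0, "gripper": -0.3},
  {"rx": 0, "ry": 0, "rz": 0, "dx": 0, "dy": 0, "dz": 0, "gripper": -1},
  {"rx": 0, "ry": 0, "rz": 0, "dx": 0, "dy": 0, "dz": 0, "gripper": -1},
  {"rx": 0, "ry": 0, "rz": 0, "dx": 0, "dy": 0, "dz": 0, "gripper": -1},
  {"rx": 0, "ry": 0, "rz": 0, "dx": 0, "dy": 0, "dz": 0, "gripper": -1},
], grip_force=70)

```text
clock: 8.1
tcp_pos: [0.508, 0.1437, 0.0797]
orientation: [-3.133, 0.227, -0.004]
contact_force: [-0.7, -2.4, 7.4]
grip_width: 0.0211
gripper_force: 69.2
```

step_arm([
  {"rx": 0, "ry": 0, "rz": 0, "dx": 0, "dy": 0, "dz": -10, "gripper": -1},
  {"rx": 0, "ry": 0, "rz": 0, "dx": 0, "dy": 0, "dz": -25, "gripper": -1},
  {"rx": 0, "ry": 0, "rz": 0, "dx": 0, "dy": 0, "dz": -35, "gripper": -1},
  {"rx": 0, "ry": 0, "rz": 0, "dx": 0, "dy": 0, "dz": -25, "gripper": -1},
  {"rx": 0, "ry": 0, "rz": 0, "dx": 0, "dy": 0, "dz": 0, "gripper": -1},
])

```text
clock: 8.72
tcp_pos: [0.5081, 0.1443, 0.1754]
orientation: [-3.132, 0.226, -0.006]
contact_force: [0.7, 0.0, -1.9]
grip_width: 0.0209
gripper_force: 68.5
```

Run:
```python
from h import *
delta([.472,-.1993,.170],7)
f=r.grab_frame('wrist'); s=r.grab_frame('side'); C=cam('wrist')
p=proj('side',r.get_obs()["tcp_pos"]).astype(int); print(p)
a=f[120:480,120:520]; b=cv2.resize(s[max(p[1]-60,0):p[1]+60,p[0]-60:p[0]+60],(360,360))
cv2.imwrite('pics/w4full.png',f); cv2.imwrite('pics/w4.png',np.hstack([a,b]))
```

```text
t 8.72 tcp [0.5081 0.1443 0.1754] yaw [  -8.27   -0.22 -179.89] F [ 0.7  0.  -1.9] w 0.0209
shift(tool now) mm [ 13.7 345.2   4.8] shift(tool final) [-77.7 336.7   5.4] turn [ -0.08  -0.24 -15.27]
[286 262]
```

View pics/w4.png

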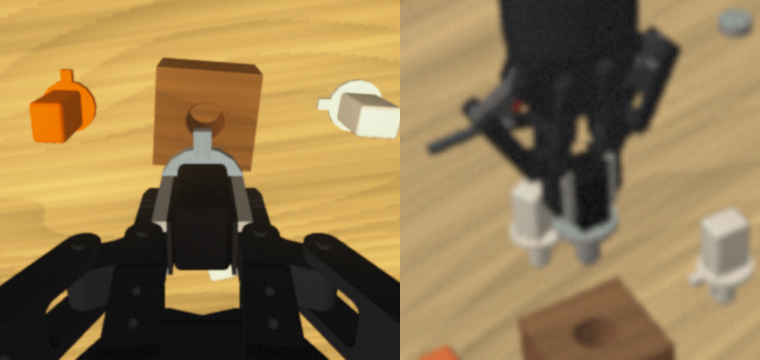

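The shaft is out of the stand and held upright, with the lug tip at full-frame (323,247). Next I'll measure its offset in the grip.

Run:
```python
from h import *
from scipy.optimize import least_squares
im=cv2.imread("pics/w4full.png"); C=cam("wrist"); hsv=cv2.cvtColor(im,cv2.COLOR_BGR2HSV); o=r.get_obs()
T=np.array(o["tcp_pos"]); A=Ro.from_rotvec(o["orientation"]); zf=T[2]-.0297
roi=np.zeros(im.shape[:2],bool); roi[240:320,280:368]=1
fl=(hsv[...,1]<60)&(hsv[...,2]>90)&roi
ys,xs=np.nonzero(fl)
lug=[(xs[ys==y].mean(),y,(ys==y).sum()) for y in range(ys.min(),ys.min()+26)]; print(np.round(lug,1).tolist())
def loc(p): return A.inv().apply(onz("wrist",p,zf,C)-T)[:2]*1e3
for q in lug[0:22:4]: print("lug tool",loc(q[:2]).round(2))
top=[]  # upper envelope per column
for x in range(284,366):
    yy=ys[xs==x]
    if len(yy): top.append(loc((x,yy.min()-.5)))
W=np.array(top); x=np.array([0.,0.])
for _ in range(10):
    d=np.linalg.norm(W-x,axis=1); s=W[(abs(d-20)<2.5)]; x=least_squares(lambda q:np.linalg.norm(s-q,axis=1)-20,x).x
print("axis in tool",x.round(2),len(s))
```

```text
[[323.1, 250.0, 12.0], [321.5, 251.0, 18.0], [321.5, 252.0, 18.0], [322.0, 253.0, 19.0], [322.0, 254.0, 19.0], [322.0, 255.0, 19.0], [322.0, 256.0, 19.0], [321.5, 257.0, 18.0], [322.0, 258.0, 17.0], [322.0, 259.0, 17.0], [322.0, 260.0, 17.0], [322.0, 261.0, 17.0], [322.0, 262.0, 17.0], [322.0, 263.0, 17.0], [322.0, 264.0, 17.0], [322.0, 265.0, 17.0], [322.0, 266.0, 19.0], [322.0, 267.0, 19.0], [322.0, 268.0, 21.0], [321.0, 269.0, 29.0], [321.5, 270.0, 36.0], [321.5, 271.0, 38.0], [322.0, 272.0, 41.0], [321.5, 273.0, 46.0], [321.5, 274.0, 48.0], [322.0, 275.0, 51.0]]
lug tool [26.59 -0.62]
lug tool [24.71 -1.1 ]
lug tool [22.81 -1.1 ]
lug tool [20.89 -1.1 ]
lug tool [18.96 -1.1 ]
lug tool [17.02 -1.32]
axis in tool [-1.57 -1.27] 63
```

step_arm([
  {"rx": 0, "ry": -0.2, "rz": -7.7, "dx": 0, "dy": 0, "dz": 0, "gripper": -1},
  {"rx": 0, "ry": 0, "rz": -7.6, "dx": 0, "dy": 0, "dz": 0, "gripper": -1},
  {"rx": 0, "ry": 0, "rz": 0, "dx": -8.4, "dy": 37.5, "dz": 0.5, "gripper": -1},
  {"rx": 0, "ry": 0, "rz": 0, "dx": -8.4, "dy": 37.5, "dz": 0.5, "gripper": -1},
  {"rx": 0, "ry": 0, "rz": 0, "dx": -8.4, "dy": 37.5, "dz": 0.5, "gripper": -1},
  {"rx": 0, "ry": 0, "rz": 0, "dx": -8.4, "dy": 37.5, "dz": 0.5, "gripper": -1},
  {"rx": 0, "ry": 0, "rz": 0, "dx": -8.4, "dy": 37.5, "dz": 0.5, "gripper": -1},
  {"rx": 0, "ry": 0, "rz": 0, "dx": -8.4, "dy": 37.5, "dz": 0.5, "gripper": -1},
  {"rx": 0, "ry": 0, "rz": 0, "dx": -8.4, "dy": 37.5, "dz": 0.5, "gripper": -1},
  {"rx": 0, "ry": 0, "rz": 0, "dx": -8.4, "dy": 37.5, "dz": 0.5, "gripper": -1},
  {"rx": 0, "ry": 0, "rz": 0, "dx": -8.4, "dy": 37.5, "dz": 0.5, "gripper": -1},
  {"rx": 0, "ry": 0, "rz": 0, "dx": 0, "dy": 0, "dz": 0, "gripper": -1},
  {"rx": 0, "ry": 0, "rz": 0, "dx": 0, "dy": 0, "dz": 0, "gripper": -1},
])

```text
clock: 10.45
tcp_pos: [0.4726, -0.1997, 0.1677]
orientation: [-3.134, -0.193, 0.008]
contact_force: [0.0, -0.1, -2.6]
grip_width: 0.0205
gripper_force: 68.8
```

Run:
```python
from h import *
delta([.474,-.2004,.138],7)
```

```text
t 10.45 tcp [ 0.4726 -0.1997  0.1677] yaw [   7.03    0.3  -179.87] F [ 0.  -0.1 -2.6] w 0.0205
shift(tool now) mm [ 1.5  0.9 29.7] shift(tool final) [ 1.3  0.9 29.7] turn [-0.13  0.3   0.03]
```

step_arm([
  {"rx": -0.1, "ry": 0.3, "rz": 0, "dx": 1.4, "dy": 0.9, "dz": 10, "gripper": -1},
  {"rx": 0, "ry": 0, "rz": 0, "dx": 0, "dy": 0, "dz": 10, "gripper": -1},
  {"rx": 0, "ry": 0, "rz": 0, "dx": 0, "dy": 0, "dz": 9, "gripper": -1},
  {"rx": 0, "ry": 0, "rz": 0, "dx": 0, "dy": 0, "dz": 0, "gripper": -1},
])

```text
clock: 10.95
tcp_pos: [0.4741, -0.2007, 0.1387]
orientation: [3.136, 0.193, -0.0]
contact_force: [0.4, 0.7, -1.5]
grip_width: 0.0212
gripper_force: 68.8
```

Run:
```python
from h import *
delta([.474,-.2004,.138],7)
for n,q in(("side",(.4724,-.1994,.067)),("top",(.4724,-.1994,.067))):
    f=r.grab_frame(n); p=proj(n,q).astype(int); cv2.imwrite(f"pics/x_{n}.png",f); a=cv2.resize(f[p[1]-45:p[1]+45,p[0]-45:p[0]+45],(400,400),interpolation=2)
    b=a if n=="side" else np.hstack([b,a])
cv2.imwrite("pics/c5.png",b)
```

```text
t 10.95 tcp [ 0.4741 -0.2007  0.1387] yaw [  7.06   0.   180.  ] F [ 0.4  0.7 -1.5] w 0.0212
shift(tool now) mm [-0.1 -0.3  0.7] shift(tool final) [-0.1 -0.3  0.7] turn [0.   0.   0.06]
```

View pics/c5.png

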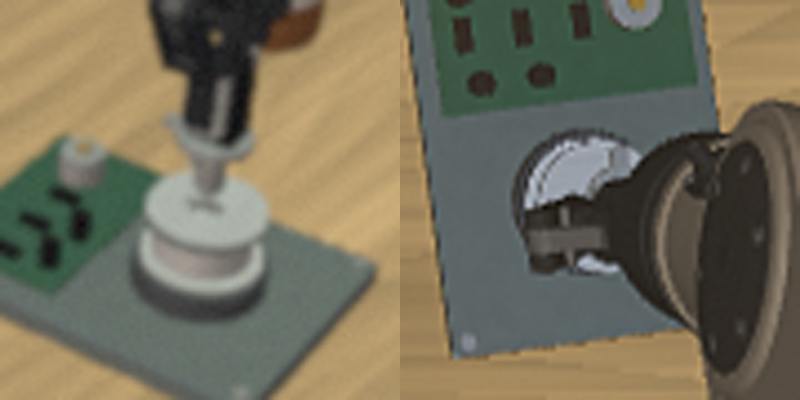

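In the side crop the shaft tip is just above the bore, so I'll descend gently.

step_arm([
  {"rx": 0, "ry": 0, "rz": 0, "dx": 0, "dy": -0.3, "dz": 3, "gripper": -1},
  {"rx": 0, "ry": 0, "rz": 0, "dx": 0, "dy": 0, "dz": 3, "gripper": -1},
  {"rx": 0, "ry": 0, "rz": 0, "dx": 0, "dy": 0, "dz": 2, "gripper": -1},
  {"rx": 0, "ry": 0, "rz": 0, "dx": 0, "dy": 0, "dz": 1.5, "gripper": -1},
  {"rx": 0, "ry": 0, "rz": 0, "dx": 0, "dy": 0, "dz": 1, "gripper": -1},
])

```text
clock: 11.68
tcp_pos: [0.4747, -0.2009, 0.1292]
orientation: [3.135, 0.192, 0.003]
contact_force: [1.0, -0.1, -1.3]
grip_width: 0.0213
gripper_force: 68.8
```

step_arm([
  {"rx": 0, "ry": 0, "rz": 0, "dx": 0, "dy": 0, "dz": 1, "gripper": -1},
  {"rx": 0, "ry": 0, "rz": 0, "dx": 0, "dy": 0, "dz": 1, "gripper": -1},
  {"rx": 0, "ry": 0, "rz": 0, "dx": 0, "dy": 0, "dz": 1, "gripper": -1},
])

```text
clock: 12.05
tcp_pos: [0.4746, -0.2008, 0.1264]
orientation: [3.135, 0.192, 0.002]
contact_force: [-1.2, 1.3, 0.6]
grip_width: 0.0209
gripper_force: 69.3
```

step_arm([
  {"rx": 0, "ry": 0, "rz": 0, "dx": 0, "dy": 0, "dz": 1, "gripper": -1},
  {"rx": 0, "ry": 0, "rz": 0, "dx": 0, "dy": 0, "dz": 1, "gripper": -1},
  {"rx": 0, "ry": 0, "rz": 0, "dx": 0, "dy": 0, "dz": 1, "gripper": -1},
])

```text
clock: 12.42
tcp_pos: [0.4739, -0.2006, 0.1229]
orientation: [3.135, 0.193, 0.0]
contact_force: [-3.8, 1.6, 1.3]
grip_width: 0.0209
gripper_force: 69.2
```

The wall is pushing the tool towards -x and +y, so I'll give way to it and continue down.

step_arm([
  {"rx": 0, "ry": 0, "rz": 0, "dx": -0.7, "dy": -0.3, "dz": 0, "gripper": -1},
  {"rx": 0, "ry": 0, "rz": 0, "dx": 0, "dy": 0, "dz": 1, "gripper": -1},
  {"rx": 0, "ry": 0, "rz": 0, "dx": 0, "dy": 0, "dz": 1, "gripper": -1},
])

```text
clock: 12.8
tcp_pos: [0.4737, -0.2006, 0.1212]
orientation: [3.135, 0.192, 0.002]
contact_force: [-3.6, 1.4, -0.3]
grip_width: 0.021
gripper_force: 69.2
```

step_arm([
  {"rx": 0, "ry": 0, "rz": 0, "dx": -0.7, "dy": -0.4, "dz": 1, "gripper": -1},
  {"rx": 0, "ry": 0, "rz": 0, "dx": 0, "dy": 0, "dz": 1, "gripper": -1},
  {"rx": 0, "ry": 0, "rz": 0, "dx": 0, "dy": 0, "dz": 1, "gripper": -1},
])

```text
clock: 13.18
tcp_pos: [0.4735, -0.2005, 0.1183]
orientation: [3.135, 0.192, 0.004]
contact_force: [-3.2, 0.5, -1.5]
grip_width: 0.0212
gripper_force: 69.2
```

step_arm([
  {"rx": 0, "ry": 0, "rz": 0, "dx": -0.5, "dy": -0.1, "dz": 1, "gripper": -1},
  {"rx": 0, "ry": 0, "rz": 0, "dx": 0, "dy": 0, "dz": 1, "gripper": -1},
  {"rx": 0, "ry": 0, "rz": 0, "dx": 0, "dy": 0, "dz": 1, "gripper": -1},
])

```text
clock: 13.55
tcp_pos: [0.4732, -0.2005, 0.1154]
orientation: [3.134, 0.192, 0.004]
contact_force: [-0.3, -0.1, -2.4]
grip_width: 0.021
gripper_force: 68.9
```

There is no lateral or axial load with the tip about 14 mm deep, so the key is in the keyway. I'll keep going to the pin.

step_arm([
  {"rx": 0, "ry": 0, "rz": 0, "dx": 0, "dy": 0, "dz": 2, "gripper": -1},
  {"rx": 0, "ry": 0, "rz": 0, "dx": 0, "dy": 0, "dz": 2, "gripper": -1},
  {"rx": 0, "ry": 0, "rz": 0, "dx": 0, "dy": 0, "dz": 2, "gripper": -1},
  {"rx": 0, "ry": 0, "rz": 0, "dx": 0, "dy": 0, "dz": 2, "gripper": -1},
])

```text
clock: 14.05
tcp_pos: [0.4728, -0.2003, 0.1071]
orientation: [3.135, 0.192, 0.003]
contact_force: [0.7, 0.1, -1.7]
grip_width: 0.0211
gripper_force: 68.9
```

step_arm([
  {"rx": 0, "ry": 0, "rz": 0, "dx": 0, "dy": 0, "dz": 2, "gripper": -1},
  {"rx": 0, "ry": 0, "rz": 0, "dx": 0, "dy": 0, "dz": 1.5, "gripper": -1},
  {"rx": 0, "ry": 0, "rz": 0, "dx": 0, "dy": 0, "dz": 1, "gripper": -1},
])

```text
clock: 14.42
tcp_pos: [0.4729, -0.2003, 0.1031]
orientation: [3.135, 0.193, 0.003]
contact_force: [-1.2, 0.4, 3.2]
grip_width: 0.0214
gripper_force: 69.5
```

The pin has been reached, with about 5 N above baseline.

step_arm([
  {"rx": 0, "ry": 0, "rz": 0, "dx": 0, "dy": 0, "dz": 1, "gripper": -1},
  {"rx": 0, "ry": 0, "rz": 0, "dx": 0, "dy": 0, "dz": 1, "gripper": -1},
  {"rx": 0, "ry": 0, "rz": 0, "dx": 0, "dy": 0, "dz": 1, "gripper": -1},
])

```text
clock: 14.8
tcp_pos: [0.4729, -0.2003, 0.1]
orientation: [3.135, 0.192, 0.003]
contact_force: [-2.0, 1.5, 6.2]
grip_width: 0.021
gripper_force: 69.8
```

step_arm([
  {"rx": 0, "ry": 0, "rz": 0, "dx": 0, "dy": 0, "dz": 0.7, "gripper": -1},
  {"rx": 0, "ry": 0, "rz": 0, "dx": 0, "dy": 0, "dz": 0.7, "gripper": -1},
])

```text
clock: 15.05
tcp_pos: [0.4729, -0.2004, 0.0995]
orientation: [3.134, 0.192, 0.003]
contact_force: [-6.4, 1.9, 22.7]
grip_width: 0.021
gripper_force: 72.4
```

There is a hard stop at TCP z 0.0995, against a predicted home of 0.0997. I'll check that it's steady and look.

step_arm([
  {"rx": 0, "ry": 0, "rz": 0, "dx": -0.2, "dy": 0, "dz": 0.2, "gripper": -1},
  {"rx": 0, "ry": 0, "rz": 0, "dx": 0, "dy": 0, "dz": 0, "gripper": -1},
  {"rx": 0, "ry": 0, "rz": 0, "dx": 0, "dy": 0, "dz": 0, "gripper": -1},
  {"rx": 0, "ry": 0, "rz": 0, "dx": 0, "dy": 0, "dz": 0, "gripper": -1},
])

```text
clock: 15.55
tcp_pos: [0.4729, -0.2004, 0.0996]
orientation: [3.134, 0.192, 0.004]
contact_force: [-5.1, 1.7, 18.9]
grip_width: 0.0209
gripper_force: 71.9
```

Run:
```python
from h import *
delta([.473,-.2004,.0995],7)
f=r.grab_frame("side"); p=proj("side",(.4724,-.1994,.067)).astype(int); a=cv2.resize(f[p[1]-45:p[1]+45,p[0]-45:p[0]+45],(400,400),interpolation=2)
w=r.grab_frame("wrist")[80:480,120:520]
cv2.imwrite("pics/c6.png",np.hstack([a,w]))
```

```text
t 15.55 tcp [ 0.4729 -0.2004  0.0996] yaw [ 7.020e+00 -1.300e-01  1.799e+02] F [-5.1  1.7 18.9] w 0.0209
shift(tool now) mm [0.1 0.  0.1] shift(tool final) [0.1 0.  0.1] turn [ 0.1  -0.13  0.02]
```

View pics/c6.png

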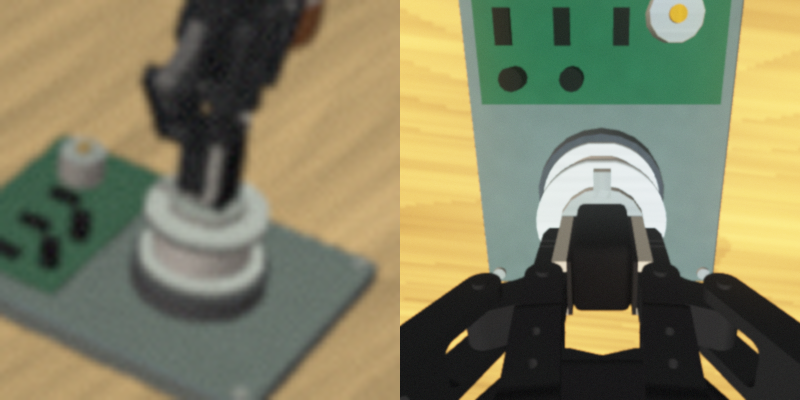

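The flange sits flat on the hub with the lug in line with the keyway, at crop (602,178). The push is steady at about 19 N, so I'm handing in while still holding.

```bash
python3 -c "
from bench import r
print(r.hand_in())"
```

```text
the job is handed in; nothing more can be done
None
```

I pressed the hub down to its stop, then put the keyed shaft fully home with its flange flush on the hub, and handed the job in at about 15.6 s with the grip held and roughly 19 N of push; no verdict came back.

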